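Close the macaron tub and hold the serving tray out at the mark

TASK

First press the loose lid of the macaron tub down until it is seated level all round, while the tray is still in. Then pull the self-closing tray out by its bar handle, with the tub standing on it, until the tray's pointer is level with the upright pin on the side rail, and finish holding the handle so that the tray stays there for a colleague to take the tub: it slides back in if you let go. Leave the cupcake, the tart and the plate of pralines where they are.

Things in the scene. Friction and masses are not known exactly. Their poses are not given: they have to be found in the camera images.
- unit: Fixed dark wooden serving slide: base board 500 (x, -310 to +190) x 230 mm, 12 mm thick; at +x a low wooden housing 94 mm high (x = +75 to +205), at x = -306 a sill 30 mm high. Side rails along both long edges, centred at y = +-106, top at z = 24. Origin on the counter under the tub's place, z up; yaw varies. The tray slides out along the unit's -x, level.
- tray: Wooden tray 222 x 170 mm, fully in at the start; its frame is then the unit's, and pulled out by d it lies at x = -d in the unit's frame. The tub stands on its floor at z = 22; lips 8 mm high at the sides and in front of the tub. Travel 160 mm against a return spring: 3.6 N when in plus 45 N/m (9 N at 120 mm). Nothing latches it.
- handle (a point): Middle of the tray's bar handle: a level brass bar 12 mm in diameter along the unit's y, 92 mm long, on upright feet at y = +-40 (68 mm free between); in the tray's frame x = -130, y = 0, z = 70. The tray plate is 48 mm below it. Best pinched from above across the unit's x; the tub's near wall is about 75 mm behind it.
- pointer (a point): Tip of the tray's pointer, a brass fin 6 mm thick (x), 24 mm high, sticking out over the side rail on the unit's -y side; in the tray's frame at x = -30, y = -95, z = 50. It moves with the tray.
- post: The mark: a fixed round brass pin, 8 mm in diameter, 40 mm high, standing on the side rail on the unit's -y side (unit's y = -106, z = 24; origin at its foot, axes as the unit's), 70 to 120 mm out (unit's -x) from the pointer at the start. At the mark, pointer and pin have the same x in the unit's frame; the pointer passes beside it untouched.
- tub: Loose clear square tub with macarons, 102 x 102 mm outside, 56 mm high, walls 4 mm, about 0.3 kg, standing on the tray. Origin at the centre of its underside, z up. Four white sprung catches, one in the middle of each side, sit 5.5 mm below the rim.
- lid: Loose white square lid 107 x 107 mm, plate 5 mm thick, with a round boss 38 mm in diameter and 6 mm high in the middle. Origin at the centre of the plate's underside, z up. It starts resting on the catches, origin 63 mm above the tub's, and snaps down under a push of 6 to 10 N on the middle; seated on the rim its origin is 56 mm above the tub's.
- lid_top (a point): Centre of the top of the lid's boss, 11 mm above the lid's origin: where to press.
- cupcake: Loose cream-topped cupcake, 72 mm across, 86 mm high, origin at the centre of its underside. A bystander.
- tart: Loose round tart, 96 mm across, 29 mm high on a 110 mm paper disc, origin at the centre of its underside. A bystander.
- pralines: Loose white plate 100 mm across with three chocolate pralines 27 mm high, origin at the centre of its underside. A bystander.
Things that resemble listed ones, but are neither listed nor needed, are in the scene too. What is meant by the lid is not green or orange, and is the smaller of those in its own colour.

How it is judged:
By the outcome, as a careful person would: the job done as asked, in the order asked, and still so for the second after the job is handed in, while the arm keeps its last pose, push and grip.
It also fails if it takes over 45 s, if anything falls off the work surface, if the arm or the gripper's body presses on something with over 40 N, if the wrist force passes 120 N, or if a joint passes its speed limit or range.

ROBOT

A 6-joint arm with a two-finger parallel gripper is mounted at the origin on the work surface. World frame = base frame: x ahead of the robot, y to its left, z up, the work surface at z = 0. Lengths are in m, angles in rad, forces in N, time in s.
With the tool pointing down it reaches from about 0.35 to 0.775 m from the base axis. Payload 5.5 kg.
Tool frame: the origin (TCP) lies at the very end of the fingers, on their centre line; the grasp point (between the pads) lies 19 mm behind it; y points along the fingers, z is the direction in which the jaws open and shut, and the axes are right-handed (so a half turn about y gives the same grasp; the last joint's range is limited). The gripper opens to 85 mm and grips with 20 to 120 N. Pads are 22 mm wide; open, the fingers measure 114 mm over their backs; the gripper's body (76 mm by 85 mm) begins 54 mm behind the grasp point. The pads swing forward as they close: fully open they stand 13 mm farther back than shut.
Start: joints at [-0.14, 0.313, 0.046, 1.304, 0, 1.431], TCP at [0.575, -0, 0.191] pointing down, gripper open.
Joint ranges: [-2.76, 2.76], [-0.86, 1.69], [-1.03, 1.26], [-2.2, 2.34], [-1.47, 1.5], [-3.14, 3.14]. Speed limits (rad/s): [2.57, 2.57, 3.14, 3.14, 3.14, 3.14].

INTERFACE

Orientations are given as a unit quaternion [w, x, y, z].
In Python, from plant import get_state, grab_frame, get_calibration, hand_in, boxes_of, tip_of gives the robot as it stands. The module is installed in compiled form; this text tells all that it offers.
- The arm moves only by the shell command python3 -m pendant 'ROWS' [FORCE]. ROWS is JSON, a list of rows, each a list of 7 numbers: the shift along the tool's x, y, z in cm, then the turn, a rotation vector about the tool's x, y, z in degrees, then the finger opening in cm, from 0 to 8.54. A call has 1 to 8 rows; each row is the pose to reach, as a shift and turn from the pose commanded when the call began, along the tool's axes at that moment; what a row does not reach only later rows make up. A row lasts 1/12 s, in which the tool goes at most 41.7 mm and 7.16 degrees, less where a joint would pass 70% of its speed; a pose out of reach is approached as far as the arm can. A call with a gripper value outside its range is refused whole. The fingers move at their own pace and stop on an object; FORCE is the grip in N (left out, the last holds). Time passes only in rows, so rows that repeat a pose let the fingers close. It gives the time, the measured TCP pose, the force and the opening at its end, in the units of the state.
- get_state(): the state, without advancing time (a new reading comes with each control period).
- grab_frame(name): name is "scene" or "side" or "wrist"; returns the picture (420x560x3 uint8, blue, green, red); there is no depth.
- get_calibration(name): a dict with "fx", "fy", "cx", "cy" (pixels), "position" and "rotation" of the camera in the world; the wrist camera has in their place "mount" (4x4, takes a point from camera to tool coordinates, whose origin is the TCP and whose axes are the tool frame's). Camera axes: x right, y up, looking along -z (the intrinsics and any distortion apply to the point x, -y, -z); pixel columns grow to the right and rows downward; lengths in m; the calibration is good to about 2 mm. A picture is of the moment at which its call begins: read the wrist's pose just before it. get_calibration takes no time and is no camera call.
- hand_in(): hands the job in, once; it reports no verdict.
Trained networks look in the newest picture that a camera, given by its name, has taken for a name from the list of things; names that differ only in an ending like _2 or _b are one class to them, and where a whole thing is asked for, a point or a joint stands for the part that bears it (a point fixed in the world has none). Each returns a list of dicts, best first, with "score" (0 to 1); they miss things now and then, are a little off and sometimes report something else, mostly with a low value. They report only what shows in the picture. A call takes as long as a camera call. They do not tell look-alikes from the thing itself.
- boxes_of(camera, thing): "box" ([centre column, centre row, width, height] in pixels, round what is visible of it).
- tip_of(camera, thing): "uv" ([column, row] in pixels: a listed point, or the origin of a listed thing).
The state is a dict: "time": time; "qpos": joint angles; "joint_vel": joint speeds; "joint_efforts": joint torques, N m; "tool_pos": TCP position; "orientation": TCP orientation; "ft_force": force on the tool from outside, world axes, zero at the start; "wrist_torque": the same for the moment, N m; "grip_width": finger opening in m.
Only numpy, scipy, OpenCV 4.12 (cv2) and the standard library are available. Lean on these libraries where they do the work, as an engineer would, in place of code of your own. Each camera call takes 0.05 s, during which the arm holds its last target. There are 200 camera calls.

## Working session

There is one attempt and no reset: what is moved stays moved. The work goes in short steps, Python scripts to look and compute and a shell command to move; the robot and the scene stay as the last step left them, time stands still between calls to the robot, and variables do not carry over. Pictures are saved under pics/ and viewed, about 8 in all and at most 12, crops included, and the job is handed in when it is done.

```bash
mkdir -p pics; cat > h.py <<'E'
import numpy as np,cv2
from scipy.spatial.transform import Rotation as R
from plant import *
def cam(name,st=None):
    c=get_calibration(name)
    if 'mount' in c:
        st=st or get_state(); M=np.array(c['mount']); q=st['orientation']
        T=np.eye(4);T[:3,:3]=R.from_quat([q[1],q[2],q[3],q[0]]).as_matrix();T[:3,3]=st['tool_pos'];T=T@M
        return c,T[:3,3],T[:3,:3]
    r=np.array(c['rotation'])
    if r.shape!=(3,3): r=R.from_quat([r[1],r[2],r[3],r[0]]).as_matrix()
    return c,np.array(c['position']),r
def ray(k,uv):
    c,p,r=k; d=r@np.array([(uv[0]-c['cx'])/c['fx'],-(uv[1]-c['cy'])/c['fy'],-1.]); return p,d
def onz(k,uv,z):
    p,d=ray(k,uv); return p+d*(z-p[2])/d[2]
def proj(k,P):
    c,p,r=k; q=r.T@(np.array(P)-p); return np.array([c['cx']+c['fx']*q[0]/-q[2],c['cy']-c['fy']*q[1]/-q[2]])
def tri(k1,a,k2,b):
    p,d=ray(k1,a);q,e=ray(k2,b);s=np.linalg.lstsq(np.c_[d,-e],q-p,rcond=None)[0]
    A=p+d*s[0];B=q+e*s[1]; return (A+B)/2,np.linalg.norm(A-B)
E
python3 - <<'E'
from h import *
print(get_state()); print({n:get_calibration(n) for n in ("scene","side","wrist")})
for n in ("scene","side"):
    cv2.imwrite(f'pics/{n}0.png',grab_frame(n))
    for t in ("handle","pointer","post","lid_top","lid","tub"):
        print(n,t,[(np.round(x['uv']).astype(int).tolist(),round(x['score'],2)) for x in tip_of(n,t)][:5])
E
```

```text
{'time': 0.0, 'qpos': array([-1.39587175e-01,  3.13998624e-01,  4.49921673e-02,  1.30358773e+00,
        1.00989549e-05,  1.43120336e+00]), 'joint_vel': array([ 0.00023216, -0.00053479, -0.00020534,  0.00027149,  0.00171415,
        0.00069399]), 'joint_efforts': array([-2.90074182e-03, -4.80629075e+01,  2.98531097e+01,  1.95313990e-02,
       -3.83516899e-04, -4.27451073e-05]), 'tool_pos': array([5.74430244e-01, 8.12656531e-05, 1.90515329e-01]), 'orientation': array([ 0.49962154, -0.50038095,  0.50050813, -0.49948857]), 'ft_force': array([0.42105103, 0.1284315 , 0.17215358]), 'wrist_torque': array([ 0.01691685, -0.03519627,  0.03042884]), 'grip_width': 0.08524533509329524}
{'scene': {'fx': 531.8087541499848, 'fy': 531.8087541499848, 'cx': 277.46988800144595, 'cy': 209.2338604518191, 'position': array([1.08261347, 0.29792414, 0.9353196 ]), 'rotation': array([0.56630467, 0.1813732 , 0.24600085, 0.76543215])}, 'side': {'fx': 389.53574398521516, 'fy': 389.53574398521516, 'cx': 274.2173012722226, 'cy': 204.87796403127254, 'position': array([ 0.11915212, -0.38238688,  0.47519026]), 'rotat
[... 519 characters left out ...]
00e+00]])}}
scene handle [([172, 200], 0.94)]
scene pointer [([182, 258], 0.76)]
scene post [([172, 200], 0.64), ([140, 247], 0.44)]
scene lid_top [([227, 217], 0.95), ([427, 242], 0.8), ([343, 396], 0.73), ([400, 154], 0.64)]
scene lid [([427, 251], 0.88), ([342, 394], 0.78), ([229, 219], 0.63), ([402, 156], 0.62), ([226, 246], 0.58)]
scene tub [([231, 240], 0.92)]
side handle [([373, 263], 0.61)]
side pointer [([383, 221], 0.95)]
side post [([420, 267], 0.59)]
side lid_top [([102, 218], 0.85), ([312, 154], 0.83), ([323, 205], 0.65), ([190, 171], 0.59), ([384, 224], 0.44)]
side lid [([188, 180], 0.86), ([328, 210], 0.74), ([100, 230], 0.67)]
side tub [([328, 240], 0.84), ([330, 248], 0.37)]
```

View pics/scene0.png

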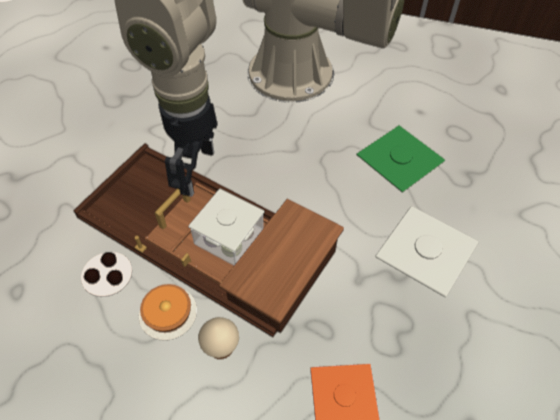

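View pics/side0.png

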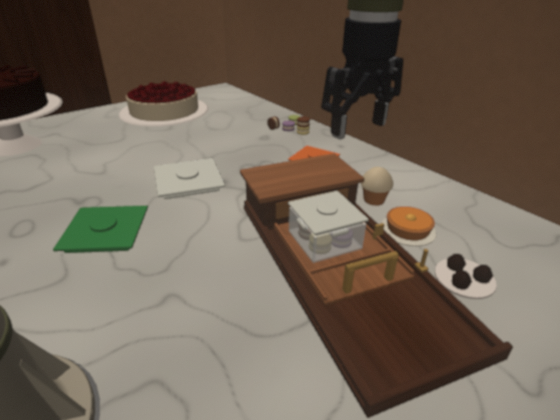

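Scene view: the candidates for the lid are white on the tub (227,217), white on the counter (428,248), green (400,157) and orange (345,395). The one on the tub is the smaller white one. Pointer is near (184,260), the pin near (140,242), the handle near (172,207). The side view agrees: lid (328,207), handle (373,263), pointer (380,225), pin (423,260).

```bash
cat > est.py <<'E'
from h import *
from scipy.optimize import least_squares
ks={n:cam(n) for n in("scene","side")}
def obs(n,t,near):
    l=[x for x in tip_of(n,t) if np.hypot(*(np.array(x['uv'])-near))<15]
    return max(l,key=lambda x:x['score'])['uv'] if l else None
E
python3 - <<'E'
from est import *
S=cv2.imread('pics/scene0.png');D=cv2.imread('pics/side0.png')
f=lambda I,x,y,w,h:cv2.resize(I[y:y+h,x:x+w],(400,400),interpolation=cv2.INTER_CUBIC)
cv2.imwrite('pics/crop1.png',np.hstack([f(S,120,160,150,150),f(D,285,175,160,160)]))
for n in ks: grab_frame(n)
near={"scene":dict(handle=(172,203),pointer=(183,259),post=(140,247),lid_top=(227,217)),"side":dict(handle=(373,263),pointer=(383,223),post=(421,267),lid_top=(325,206))}
o={(n,t):obs(n,t,p) for n in near for t,p in near[n].items()}
print(o)
for t in near["scene"]:
    a,b=o["scene",t],o["side",t]
    if a is not None and b is not None: print(t,tri(ks["scene"],a,ks["side"],b))
loc=dict(handle=(-.13,0,.07),pointer=(-.03,-.095,.05),lid_top=(0,0,.096))
def W(p,v,): 
    c,s=np.cos(p[2]),np.sin(p[2]); return np.array([p[0]+c*v[0]-s*v[1],p[1]+s*v[0]+c*v[1],v[2]])
def res(p):
    r=[]
    for (n,t),uv in o.items():
        if uv is None: continue
        v=loc.get(t,(-.03-p[3],-.106,.024)); r+=list(proj(ks[n],W(p,v))-uv)
    return r
s=least_squares(res,[.65,.05,0.5,.095],loss='soft_l1',f_scale=2)
for y in(0,1.5,3,-1.5):
    q=least_squares(res,[.65,.05,y,.095],loss='soft_l1',f_scale=2)
    if q.cost<s.cost:s=q
print(s.x,np.degrees(s.x[2]),np.round(s.fun,1))
for t,v in loc.items(): print(t,W(s.x,v))
E
```

```text
{('scene', 'handle'): [170.4, 200.0], ('scene', 'pointer'): [181.5, 260.4], ('scene', 'post'): [139.7, 247.9], ('scene', 'lid_top'): [227.8, 218.0], ('side', 'handle'): [371.0, 259.9], ('side', 'pointer'): [382.1, 223.3], ('side', 'post'): [421.2, 264.7], ('side', 'lid_top'): [323.7, 205.1]}
handle (array([ 0.52970866, -0.09776118,  0.06808097]), np.float64(0.003908429269040169))
pointer (array([ 0.6450343 , -0.02714226,  0.05044497]), np.float64(0.004013446618223128))
post (array([ 0.63147073, -0.12798052,  0.02614863]), np.float64(0.0022732735964234546))
lid_top (array([0.55217693, 0.03732465, 0.09306196]), np.float64(0.005709058655938559))
[0.55882637 0.02875702 1.33515556 0.10566221] 76.49877867314912 [ 1.1 -1.3  3.4  0.1  1.1 -0.  -4.1  0.2  0.8 -0.4 -1.1 -0.6 -0.   1.3
  7.6 -0.1]
handle [ 0.52847577 -0.09765043  0.07      ]
pointer [ 0.64419705 -0.02259321  0.05      ]
lid_top [0.55882637 0.02875702 0.096     ]
```

View pics/crop1.png

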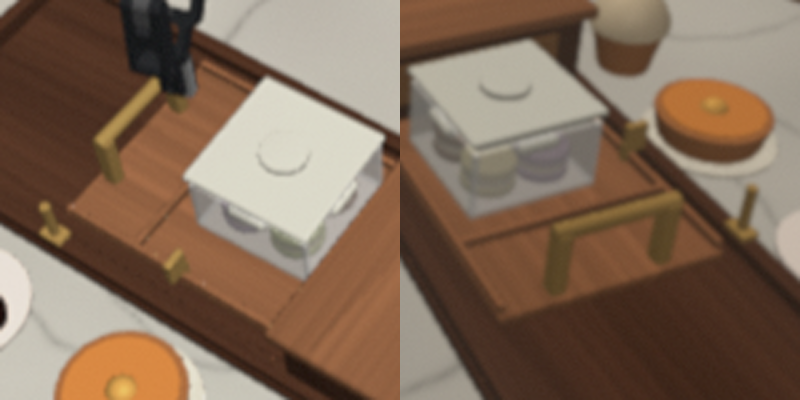

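The crop confirms it: the white lid sits raised on the clear tub, with catches showing beneath it. The pin is at about scene (140,247), the pointer at about (186,259). Now the wrist view, for a finer lid fix.

```bash
python3 - <<'E'
from est import *
k=cam("wrist"); cv2.imwrite('pics/w0.png',grab_frame("wrist"))
for t,z in(("lid_top",.096),("lid",.085),("handle",.07),("pointer",.05),("post",.024)):
    for x in tip_of("wrist",t)[:2]: print(t,np.round(x['uv']),round(x['score'],2),onz(k,x['uv'],z))
print(tri(ks["scene"],(226.5,217),ks["side"],(327,207.5)))
print(k[1],k[2]); st=get_state();q=st['orientation'];print(R.from_quat([q[1],q[2],q[3],q[0]]).as_matrix().round(3))
E
```

```text
lid_top [253. 167.] 0.88 [0.5503478 0.0306067 0.096    ]
lid [256. 168.] 0.95 [0.55187186 0.0271288  0.085     ]
handle [240. 282.] 0.55 [ 0.5300363  -0.10735892  0.07      ]
pointer [339. 215.] 0.86 [ 0.64360511 -0.03182571  0.05      ]
post [323. 277.] 0.8 [ 0.63305199 -0.1282113   0.024     ]
(array([0.55175781, 0.03178785, 0.09172731]), np.float64(0.0004199903575390888))
[0.5748555  0.07658129 0.37409522] [[ 9.99998804e-01 -1.52066425e-03  2.81952390e-04]
 [ 1.36636388e-03  9.54073961e-01  2.99568039e-01]
 [-7.24545842e-04 -2.99567296e-01  9.54074898e-01]]
[[ 0.  0.  1.]
 [-1. -0.  0.]
 [ 0. -1.  0.]]
```

View pics/w0.png

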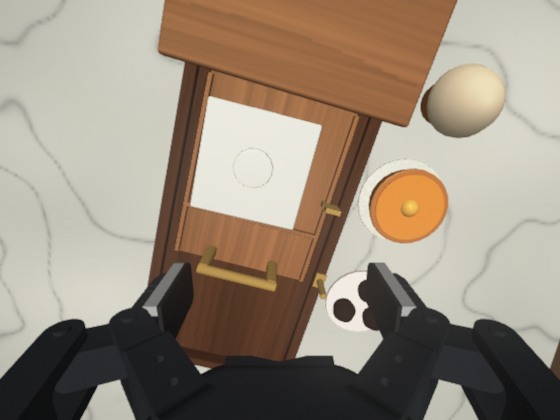

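Wrist view: white lid with its boss at (253,167); bar from (199,267) to (275,286), giving a yaw of about 76°; pointer (332,209), pin (320,285). Three fixes put the lid at about (0.551, 0.031). I'll close the gripper, go over it and turn towards the unit's axes on the way.

```bash
python3 -m pendant '[[-3.1,0,-2.3,0,-50,0,0],[-3.1,3,-2.3,0,-50,0,0],[-3.1,5,-2.3,0,-50,0,0],[-3.1,5,-2.3,0,-50,0,0],[-3.1,5,-2.3,0,-50,0,0],[-3.1,5,-2.3,0,-50,0,0],[-3.1,5,-2.3,0,-50,0,0],[-3.1,5,-2.3,0,-50,0,0]]' 40
python3 -m pendant '[[0,0,0,0,-26,0,0],[0,0,0,0,-26,0,0],[0,0,0,0,-26,0,0],[0,0,0,0,-26,0,0],[0,0,0,0,-26,0,0],[0,0,0,0,-26,0,0]]'
python3 - <<'E'
from est import *
st=get_state();k=cam("wrist",st); I=grab_frame("wrist");cv2.imwrite('pics/w1.png',I)
q=st['orientation'];print(st['time'],st['tool_pos'],st['qpos'],st['ft_force'],'\n',R.from_quat([q[1],q[2],q[3],q[0]]).as_matrix().round(3))
for t,z in(("lid_top",.096),("lid",.085),("handle",.07),("pointer",.05),("post",.024)):
    for x in tip_of("wrist",t)[:2]: print(t,np.round(x['uv']),round(x['score'],2),onz(k,x['uv'],z))
E
```

```text
time: 2.17
tool_pos: [0.5521, 0.031, 0.1414]
orientation: [0.665, -0.665, 0.241, -0.241]
ft_force: [0.2, 0.3, -1.2]
grip_width: 0.0003
time: 2.67
tool_pos: [0.5521, 0.0309, 0.1415]
orientation: [-0.702, 0.702, -0.088, 0.088]
ft_force: [0.8, -1.0, -0.1]
grip_width: -0.0003
2.6667 [0.55208269 0.03094707 0.141466  ] [-8.91555519e-02  2.89771058e-01 -1.09631161e-01  1.17120417e+00
 -5.81741810e-05  1.59885855e-01] [ 0.76688728 -0.9568676  -0.09415167] 
 [[ 0.969  0.     0.246]
 [-0.246 -0.     0.969]
 [ 0.    -1.    -0.   ]]
lid_top [275. 210.] 0.58 [0.54722187 0.02862427 0.096     ]
lid_top [243. 297.] 0.36 [ 0.61804184 -0.01806892  0.096     ]
lid [556. 312.] 0.96 [0.71298936 0.25949927 0.085     ]
lid [279. 212.] 0.73 [0.5525575  0.03109598 0.085     ]
handle [132. 214.] 0.56 [ 0.52712385 -0.09928925  0.07      ]
pointer [246. 297.] 0.74 [ 0.64749873 -0.02976863  0.05      ]
post [160. 283.] 0.86 [ 0.62166486 -0.1272095   0.024     ]
post [149. 328.] 0.55 [ 0.67620261 -0.16199977  0.024     ]
```

View pics/w1.png

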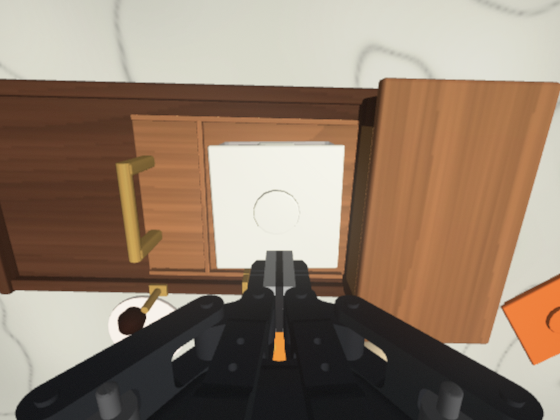

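Aligned to the unit. The boss is at (277,212), about 1–2 mm from under the TCP. I'll descend to just above it, then press in small steps.

```bash
python3 -m pendant '[[-0.15,1.5,0,0,0,0,0],[-0.15,3,0,0,0,0,0],[-0.15,4,0,0,0,0,0],[-0.15,4.4,0,0,0,0,0],[-0.15,4.5,0,0,0,0,0],[-0.15,4.6,0,0,0,0,0],[-0.15,4.6,0,0,0,0,0]]'
python3 -m pendant '[[0,0.1,0,0,0,0,0],[0,0.2,0,0,0,0,0],[0,0.2,0,0,0,0,0]]'
python3 -m pendant '[[0,0.1,0,0,0,0,0],[0,0.2,0,0,0,0,0],[0,0.2,0,0,0,0,0]]'
```

```text
time: 3.55
tool_pos: [0.551, 0.0313, 0.0959]
orientation: [-0.702, 0.702, -0.086, 0.087]
ft_force: [0.4, 0.2, -0.3]
grip_width: 0.0005
time: 3.8
tool_pos: [0.5508, 0.0313, 0.0937]
orientation: [0.702, -0.702, 0.086, -0.086]
ft_force: [-1.1, -1.2, -0.4]
grip_width: -0.0001
time: 4.05
tool_pos: [0.5505, 0.0313, 0.0913]
orientation: [-0.702, 0.702, -0.086, 0.086]
ft_force: [0.9, -0.4, -0.4]
grip_width: -0.0001
```

```bash
python3 -m pendant '[[0,0.1,0,0,0,0,0],[0,0.2,0,0,0,0,0],[0,0.2,0,0,0,0,0]]'
python3 -m pendant '[[0,0.1,0,0,0,0,0],[0,0.1,0,0,0,0,0]]'
```

```text
time: 4.3
tool_pos: [0.5504, 0.0314, 0.0891]
orientation: [-0.702, 0.702, -0.086, 0.086]
ft_force: [0.8, -0.1, -1.0]
grip_width: -0.0001
time: 4.47
tool_pos: [0.5505, 0.0313, 0.0882]
orientation: [0.702, -0.702, 0.086, -0.086]
ft_force: [-0.2, -0.1, 0.3]
grip_width: 0.0003
```

No contact force yet at the seated height, so I'll look.

```bash
python3 - <<'E'
from est import *
I=grab_frame("side"); J=grab_frame("scene");st=get_state()
print(st['tool_pos'],st['ft_force'],proj(ks["side"],st['tool_pos']),proj(ks["scene"],st['tool_pos']))
f=lambda I,x,y,w,h:cv2.resize(I[y:y+h,x:x+w],(400,400),interpolation=cv2.INTER_CUBIC)
cv2.imwrite('pics/c2.png',np.hstack([f(I,275,155,100,100),f(J,180,160,100,100)]))
E
```

```text
[0.5505529  0.03133778 0.08837767] [-0.09700648 -0.04548453 -0.06984774] [326.65757332 209.40576522] [226.73417607 217.4001501 ]
```

View pics/c2.png

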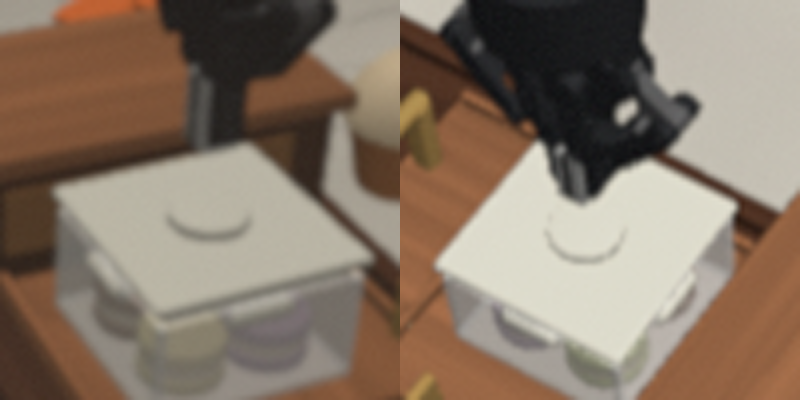

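The fingertip shows at side (326,192) and scene (225,210). The TCP projects to (327,209) and (227,217), so the shut tips really hang about 25–30 mm above the reported TCP. The lid (boss about (327,208) in side) is still up. I'll keep descending and feel for contact.

```bash
python3 - <<'E'
from est import *
print(tri(ks["side"],(326,192),ks["scene"],(225.3,210)))
E
python3 -m pendant '[[0,0.4,0,0,0,0,0],[0,0.8,0,0,0,0,0],[0,1.2,0,0,0,0,0],[0,1.2,0,0,0,0,0]]'
python3 -m pendant '[[0,0.2,0,0,0,0,0],[0,0.4,0,0,0,0,0],[0,0.4,0,0,0,0,0]]'
```

```text
(array([0.55365753, 0.03544714, 0.12102546]), np.float64(0.006320845938881113))
time: 4.9
tool_pos: [0.5497, 0.0314, 0.0752]
orientation: [-0.702, 0.702, -0.087, 0.086]
ft_force: [-0.5, -0.4, -0.2]
grip_width: 0.0003
time: 5.15
tool_pos: [0.5504, 0.0314, 0.072]
orientation: [-0.702, 0.702, -0.086, 0.086]
ft_force: [0.3, 0.4, -0.0]
grip_width: 0.0001
```

```bash
python3 -m pendant '[[0,0.2,0,0,0,0,0],[0,0.4,0,0,0,0,0],[0,0.4,0,0,0,0,0]]'
python3 -m pendant '[[0,0.1,0,0,0,0,0],[0,0.2,0,0,0,0,0],[0,0.2,0,0,0,0,0]]'
python3 -m pendant '[[0,0.1,0,0,0,0,0],[0,0.2,0,0,0,0,0],[0,0.2,0,0,0,0,0]]'
```

```text
time: 5.4
tool_pos: [0.5504, 0.0314, 0.068]
orientation: [-0.702, 0.702, -0.086, 0.086]
ft_force: [0.3, 0.7, 0.2]
grip_width: -0.0
time: 5.65
tool_pos: [0.5505, 0.0314, 0.0663]
orientation: [0.702, -0.702, 0.086, -0.086]
ft_force: [0.6, 1.0, -0.3]
grip_width: -0.0001
time: 5.9
tool_pos: [0.5505, 0.0313, 0.0642]
orientation: [-0.702, 0.702, -0.086, 0.086]
ft_force: [-0.9, -0.2, 0.2]
grip_width: 0.0006
```

```bash
python3 -m pendant '[[0,0.1,0,0,0,0,0],[0,0.2,0,0,0,0,0],[0,0.2,0,0,0,0,0]]'
python3 -m pendant '[[0,0.1,0,0,0,0,0],[0,0.2,0,0,0,0,0],[0,0.2,0,0,0,0,0]]'
```

```text
time: 6.15
tool_pos: [0.5504, 0.0314, 0.0622]
orientation: [-0.702, 0.702, -0.086, 0.086]
ft_force: [-0.5, -0.9, -0.2]
grip_width: -0.0
time: 6.4
tool_pos: [0.5505, 0.0313, 0.0602]
orientation: [-0.702, 0.702, -0.086, 0.086]
ft_force: [0.4, 0.4, -0.0]
grip_width: 0.0
```

```bash
python3 -m pendant '[[0,0.1,0,0,0,0,0],[0,0.2,0,0,0,0,0],[0,0.2,0,0,0,0,0]]'
python3 - <<'E'
from est import *
I=grab_frame("side"); J=grab_frame("scene");st=get_state()
print(st['tool_pos'],st['ft_force'],proj(ks["side"],st['tool_pos']),proj(ks["scene"],st['tool_pos']))
f=lambda I,x,y,w,h:cv2.resize(I[y:y+h,x:x+w],(400,400),interpolation=cv2.INTER_CUBIC)
cv2.imwrite('pics/c3.png',np.hstack([f(I,275,155,100,100),f(J,180,160,100,100)]))
E
```

```text
time: 6.65
tool_pos: [0.5504, 0.0314, 0.0582]
orientation: [0.702, -0.702, 0.086, -0.086]
ft_force: [-0.6, -0.1, 0.5]
grip_width: 0.0001
[0.5505193  0.03135524 0.05833763] [ 0.37545726 -0.63988309 -0.11826339] [325.40614067 222.96327591] [227.93794448 226.01515122]
```

View pics/c3.png

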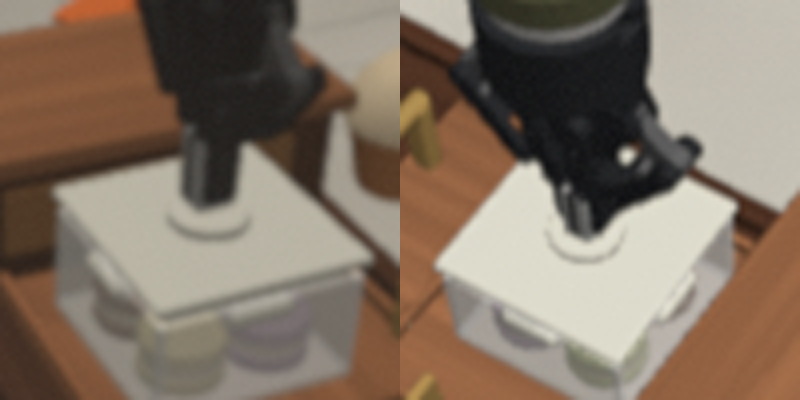

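The tips are now just above the boss: tip at side (326,207), boss centre about (327,208), and it is well centred. Continuing in fine steps.

```bash
python3 -m pendant '[[0,0.1,0,0,0,0,0],[0,0.2,0,0,0,0,0],[0,0.2,0,0,0,0,0]]'
python3 -m pendant '[[0,0.1,0,0,0,0,0],[0,0.2,0,0,0,0,0],[0,0.2,0,0,0,0,0]]'
```

```text
time: 7.0
tool_pos: [0.5504, 0.0313, 0.0562]
orientation: [-0.702, 0.702, -0.086, 0.086]
ft_force: [-0.7, 0.2, -0.6]
grip_width: 0.0002
time: 7.25
tool_pos: [0.5509, 0.0313, 0.055]
orientation: [-0.702, 0.702, -0.086, 0.086]
ft_force: [-1.2, 0.6, 3.8]
grip_width: -0.0
```

Contact at reported z of about 0.0555, so the tip offset is about 38 mm. Pressing on.

```bash
python3 -m pendant '[[0,0.1,0,0,0,0,0],[0,0.2,0,0,0,0,0],[0,0.2,0,0,0,0,0]]'
python3 -m pendant '[[0,0.1,0,0,0,0,0],[0,0.1,0,0,0,0,0]]'
```

```text
time: 7.5
tool_pos: [0.551, 0.0314, 0.0534]
orientation: [0.702, -0.702, 0.086, -0.087]
ft_force: [-2.4, 0.6, 5.7]
grip_width: -0.0005
time: 7.67
tool_pos: [0.5508, 0.0314, 0.0522]
orientation: [0.702, -0.702, 0.086, -0.087]
ft_force: [-0.9, 0.1, 6.8]
grip_width: -0.0
```

```bash
python3 -m pendant '[[0,0.1,0,0,0,0,0],[0,0.2,0,0,0,0,0],[0,0.2,0,0,0,0,0]]'
python3 -m pendant '[[0,0.1,0,0,0,0,0],[0,0.2,0,0,0,0,0],[0,0.2,0,0,0,0,0]]'
```

```text
time: 7.92
tool_pos: [0.5512, 0.0313, 0.0502]
orientation: [-0.702, 0.702, -0.086, 0.087]
ft_force: [-0.0, 0.3, 4.1]
grip_width: 0.0
time: 8.17
tool_pos: [0.5514, 0.0312, 0.0491]
orientation: [-0.702, 0.702, -0.085, 0.087]
ft_force: [-3.7, 0.0, 13.1]
grip_width: 0.0003
```

```bash
python3 -m pendant '[[0,0.1,0,0,0,0,0],[0,0.2,0,0,0,0,0],[0,0.2,0,0,0,0,0]]'
python3 -m pendant '[[0,-1,0,0,0,0,0],[0,-3,0,0,0,0,0],[0,-6,0,0,0,0,0],[0,-9,0,0,0,0,0],[0,-9,0,0,0,0,6]]'
python3 -m pendant '[[0,0,-4,0,0,0,6],[0,0,-8,0,0,0,6],[0,0,-8,0,0,0,6]]'
python3 - <<'E'
from est import *
I=grab_frame("side"); J=grab_frame("scene");st=get_state();
k=cam("wrist",st); cv2.imwrite('pics/w2.png',grab_frame("wrist"))
f=lambda I,x,y,w,h:cv2.resize(I[y:y+h,x:x+w],(400,400),interpolation=cv2.INTER_CUBIC)
cv2.imwrite('pics/c4.png',np.hstack([f(I,285,175,110,110),f(J,140,170,110,110)]))
print(st['tool_pos'],st['ft_force'],st['qpos'])
for t,z in(("lid_top",.089),("handle",.07),("pointer",.05),("post",.024)):
    for x in tip_of("wrist",t)[:2]: print(t,np.round(x['uv']),round(x['score'],2),onz(k,x['uv'],z))
E
```

```text
time: 8.42
tool_pos: [0.5515, 0.0313, 0.049]
orientation: [-0.702, 0.702, -0.085, 0.087]
ft_force: [-8.2, 0.4, 25.2]
grip_width: 0.0002
time: 8.83
tool_pos: [0.5541, 0.0311, 0.1411]
orientation: [0.702, -0.702, 0.083, -0.089]
ft_force: [0.7, -0.3, 0.6]
grip_width: 0.0106
time: 9.08
tool_pos: [0.5301, -0.0512, 0.135]
orientation: [-0.701, 0.703, -0.088, 0.088]
ft_force: [1.3, 1.1, 0.4]
grip_width: 0.0481
[ 0.53077863 -0.04745085  0.13486294] [-0.39723605  0.00666632  0.18286514] [-2.40073968e-01  2.56432002e-01 -1.71324740e-01  1.14374086e+00
  3.40003471e-04  7.48167547e-03]
lid_top [376. 216.] 0.63 [0.55045444 0.02831276 0.089     ]
handle [222. 217.] 0.7 [ 0.52618091 -0.09726069  0.07      ]
pointer [326. 301.] 0.7 [ 0.64707684 -0.02576495  0.05      ]
pointer [232. 289.] 0.42 [ 0.60925772 -0.11708713  0.05      ]
post [230. 292.] 0.76 [ 0.62709445 -0.12810065  0.024     ]
```

View pics/c4.png

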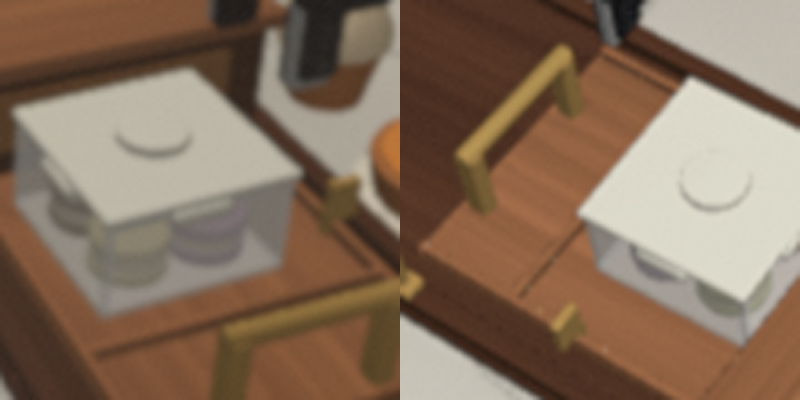

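View pics/w2.png

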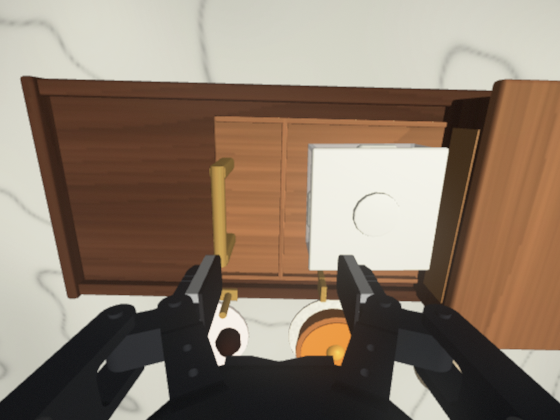

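The lid now lies flush on the rim on all visible sides (side crop (20–300,100–215)). The bar is centred at wrist (218,214), giving about (0.5265,-0.098). I'll move over it and descend part way.

```bash
python3 -m pendant '[[0.4,0,-2.5,0,0,0,6],[0.8,0,-5,0,0,0,6],[0.8,3,-5,0,0,0,6],[0.8,6,-5,0,0,0,6],[0.8,8,-5,0,0,0,6],[0.8,8,-5,0,0,0,6],[0.8,8,-5,0,0,0,6]]'
python3 - <<'E'
from est import *
I=grab_frame("side"); J=grab_frame("scene");st=get_state();
f=lambda I,x,y,w,h:cv2.resize(I[y:y+h,x:x+w],(400,400),interpolation=cv2.INTER_CUBIC)
k=cam("wrist",st); W=grab_frame("wrist"); cv2.imwrite('pics/w3.png',W)
cv2.imwrite('pics/c5.png',np.hstack([f(I,310,190,110,110),f(J,120,140,110,110)]))
print(st['tool_pos'],st['ft_force'],st['grip_width'],proj(ks["side"],st['tool_pos']),proj(ks["scene"],st['tool_pos']))
q=st['orientation'];print(R.from_quat([q[1],q[2],q[3],q[0]]).as_matrix().round(3))
for t,z in(("lid_top",.089),("handle",.07),("pointer",.05),("post",.024)):
    for x in tip_of("wrist",t)[:2]: print(t,np.round(x['uv']),round(x['score'],2),onz(k,x['uv'],z))
E
```

```text
time: 10.02
tool_pos: [0.526, -0.0956, 0.0546]
orientation: [0.702, -0.702, 0.087, -0.085]
ft_force: [-0.1, 0.6, -0.1]
grip_width: 0.06
[ 0.52811579 -0.09645024  0.05677192] [ 0.30755303 -0.37861057 -0.0338682 ] 0.059900622785215754 [369.97498718 265.49935778] [173.15324466 202.60514337]
[[ 0.971  0.002  0.241]
 [-0.241 -0.001  0.971]
 [ 0.002 -1.    -0.   ]]
lid_top [505. 244.] 0.64 [0.54858407 0.02646046 0.089     ]
post [270. 332.] 0.69 [ 0.62650432 -0.12904787  0.024     ]
```

View pics/c5.png

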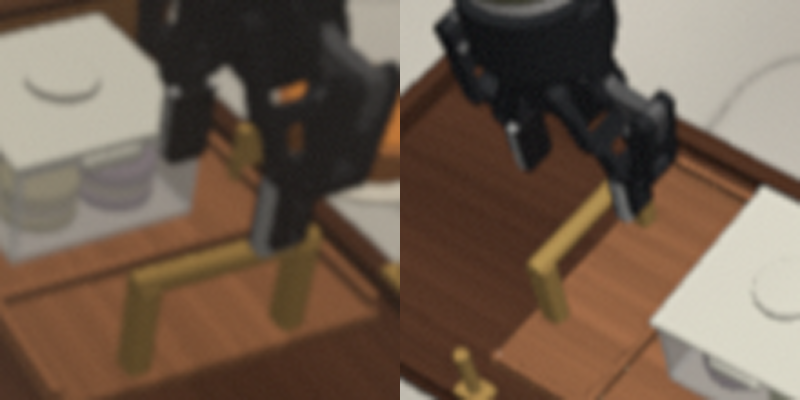

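```bash
python3 - <<'E'
from est import *
s=110/400
A=lambda x,y:(310+x*s,190+y*s)
B=lambda x,y:(120+(x-400)*s,140+y*s)
a,e=tri(ks["side"],A(185,160),ks["scene"],B(530,167)); b,e2=tri(ks["side"],A(280,250),ks["scene"],B(632,220))
print(a,e,b,e2,(a+b)/2)
h,e=tri(ks["side"],A(226,255),ks["scene"],B(592,222));print('bar',h,e)
h,e=tri(ks["side"],A(137,273),ks["scene"],B(540,266));print('bar -y.. end',h,e)
E
```

```text
[ 0.52573793 -0.09964506  0.11814207] 0.04528711899161929 [ 0.53713227 -0.09151498  0.06948491] 0.045610137607777254 [ 0.5314351  -0.09558002  0.09381349]
bar [ 0.53111351 -0.09538178  0.06602302] 0.001996685610181619
bar -y.. end [ 0.53239508 -0.09276165  0.04494196] 0.06926067021159135
```

View pics/w3.png

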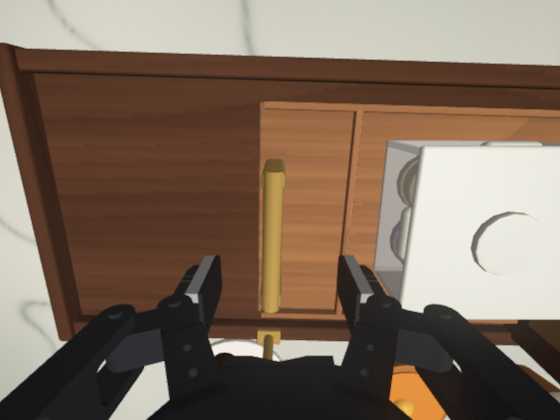

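Midway between the tips is (0.531,-0.096,0.094); the bar is at (0.531,-0.095,0.066). So it is aligned, and the bar lies between the jaws (wrist view: bar column 273, jaw centre 279). I'll descend 3.2 cm, then close.

```bash
python3 -m pendant '[[0,0.8,-0.1,0,0,0,6],[0,1.6,-0.2,0,0,0,6],[0,2.4,-0.2,0,0,0,6],[0,3.2,-0.2,0,0,0,6],[0,3.2,-0.2,0,0,0,6]]'
python3 -m pendant '[[0,0,0,0,0,0,3],[0,0,0,0,0,0,1.5],[0,0,0,0,0,0,0.5],[0,0,0,0,0,0,0],[0,0,0,0,0,0,0],[0,0,0,0,0,0,0],[0,0,0,0,0,0,0]]' 60
```

```text
time: 10.78
tool_pos: [0.5246, -0.0982, 0.021]
orientation: [0.702, -0.702, 0.088, -0.085]
ft_force: [-0.6, 0.1, 0.4]
grip_width: 0.06
time: 11.37
tool_pos: [0.5264, -0.1008, 0.0241]
orientation: [-0.7, 0.703, -0.087, 0.087]
ft_force: [-2.1, -4.4, 1.5]
grip_width: 0.0098
```

It closed at 9.8 mm on a 12 mm bar and was nudged up, so the grip is probably high on the bar. I'll regrip 8 mm lower.

```bash
python3 -m pendant '[[0,0,0,0,0,0,3],[0,0,0,0,0,0,3],[0,0,0,0,0,0,3],[0,0.4,0,0,0,0,3],[0,0.8,0,0,0,0,3],[0,0.8,0,0,0,0,3]]'
python3 -m pendant '[[0,0,0,0,0,0,1.5],[0,0,0,0,0,0,0.5],[0,0,0,0,0,0,0],[0,0,0,0,0,0,0],[0,0,0,0,0,0,0],[0,0,0,0,0,0,0]]' 60
```

```text
time: 11.87
tool_pos: [0.5258, -0.0982, 0.0144]
orientation: [0.702, -0.702, 0.087, -0.086]
ft_force: [0.1, 0.2, -0.6]
grip_width: 0.0301
time: 12.37
tool_pos: [0.5255, -0.1005, 0.0152]
orientation: [-0.7, 0.703, -0.087, 0.086]
ft_force: [-2.6, -5.9, -1.5]
grip_width: 0.0098
```

The pads now hold at the same 9.8 mm without climbing, so it's a firm pinch. The pointer-to-pin distance is about 101–105 mm. Pulling 8 cm slowly.

```bash
python3 -m pendant '[[0,0,-0.5,0,0,0,0],[0,0,-1.5,0,0,0,0],[0,0,-2.5,0,0,0,0],[0,0,-3.7,0,0,0,0],[0,0,-5,0,0,0,0],[0,0,-6.3,0,0,0,0],[0,0,-7.4,0,0,0,0],[0,0,-8,0,0,0,0]]'
python3 -m pendant '[[0,0,0,0,0,0,0],[0,0,0,0,0,0,0]]'
cat > d.py <<'E'
from est import *
st=get_state();print(st['tool_pos'],st['ft_force'],st['grip_width'])
k=dict(ks);k['wrist']=cam("wrist",st)
for n in k: cv2.imwrite(f"pics/{n}_{st['time']:.2f}.png",grab_frame(n))
u={}
for n in k:
    for t,z in(("pointer",.05),("post",.024),("handle",.07),("lid_top",.089)):
        for x in tip_of(n,t)[:2]:
            print(n,t,np.round(x['uv'],1),round(x['score'],2),onz(k[n],x['uv'],z).round(4))
E
python3 d.py
```

```text
time: 13.03
tool_pos: [0.5048, -0.1744, 0.0152]
orientation: [0.704, -0.7, 0.087, -0.085]
ft_force: [-3.9, 8.6, 5.8]
grip_width: 0.01
time: 13.2
tool_pos: [0.5049, -0.1739, 0.0152]
orientation: [0.704, -0.7, 0.087, -0.085]
ft_force: [-4.3, 8.6, 5.9]
grip_width: 0.0102
[ 0.50493311 -0.17388476  0.01519682] [-4.30945075  8.55777755  5.9363354 ] 0.01016196516182533
scene post [136.6 247. ] 0.53 [ 0.6308 -0.1369  0.024 ]
scene handle [143.3 183.5] 0.92 [ 0.5092 -0.1695  0.07  ]
scene lid_top [399.7 156.3] 0.84 [0.2973 0.3259 0.089 ]
scene lid_top [428.3 244.2] 0.81 [0.4981 0.4128 0.089 ]
side handle [373.1 199.8] 0.68 [0.6686 0.0215 0.07  ]
side handle [403. 293.] 0.65 [ 0.5081 -0.1733  0.07  ]
side lid_top [100.5 221.5] 0.96 [0.2112 0.2352 0.089 ]
side lid_top [186.4 169. ] 0.74 [0.4175 0.326  0.089 ]
```

The tray moved 76 mm along a yaw of 74.3° and is held (spring about 8.6 N). Going 24 mm further, easing the side force, then I'll take one close composite look.

```bash
python3 -m pendant '[[-0.1,0,-0.5,0,0,0,0],[-0.2,0,-1.2,0,0,0,0],[-0.25,0,-2,0,0,0,0],[-0.25,0,-2.4,0,0,0,0],[-0.25,0,-2.4,0,0,0,0],[-0.25,0,-2.4,0,0,0,0]]'
python3 d.py
python3 - <<'E'
import cv2,glob,numpy as np
g=lambda n:sorted(glob.glob(f'pics/{n}_1[0-9].*.png'))[-1]
f=lambda I,x,y,w,h,W,H:cv2.resize(I[y:y+h,x:x+w],(W,H),interpolation=cv2.INTER_CUBIC)
S,D,K=[cv2.imread(g(n)) for n in("scene","side","wrist")]
top=np.hstack([f(S,110,215,60,45,400,300),f(D,380,220,80,60,400,300)])
bot=np.hstack([cv2.resize(K,(400,300)),f(D,300,190,120,90,400,300)])
cv2.imwrite('pics/comp.png',np.vstack([top,bot]))
E
```

```text
time: 14.45
tool_pos: [0.4987, -0.1967, 0.0152]
orientation: [0.704, -0.7, 0.086, -0.086]
ft_force: [0.4, 8.5, 1.6]
grip_width: 0.0097
[ 0.49866874 -0.19669091  0.0152121 ] [0.44119041 8.53970818 1.56820368] 0.009739001379949227
scene pointer [140.8 234.7] 0.86 [ 0.6153 -0.1291  0.05  ]
scene post [141.1 251.3] 0.56 [ 0.6374 -0.1239  0.024 ]
scene handle [137.1 177.2] 0.6 [ 0.4977 -0.1892  0.07  ]
scene lid_top [428.1 244.3] 0.91 [0.4985 0.4125 0.089 ]
scene lid_top [346.  394.6] 0.85 [0.8137 0.3269 0.089 ]
side pointer [373.6 198.8] 0.49 [0.6996 0.0435 0.05  ]
side handle [410.3 306.6] 0.74 [ 0.495  -0.1955  0.07  ]
side lid_top [185.  170.9] 0.98 [0.4111 0.3197 0.089 ]
side lid_top [312.7 155.1] 0.71 [0.6816 0.2165 0.089 ]
wrist handle [280.7 280.9] 0.68 [ 0.4987 -0.1961  0.07  ]
```

View pics/comp.png

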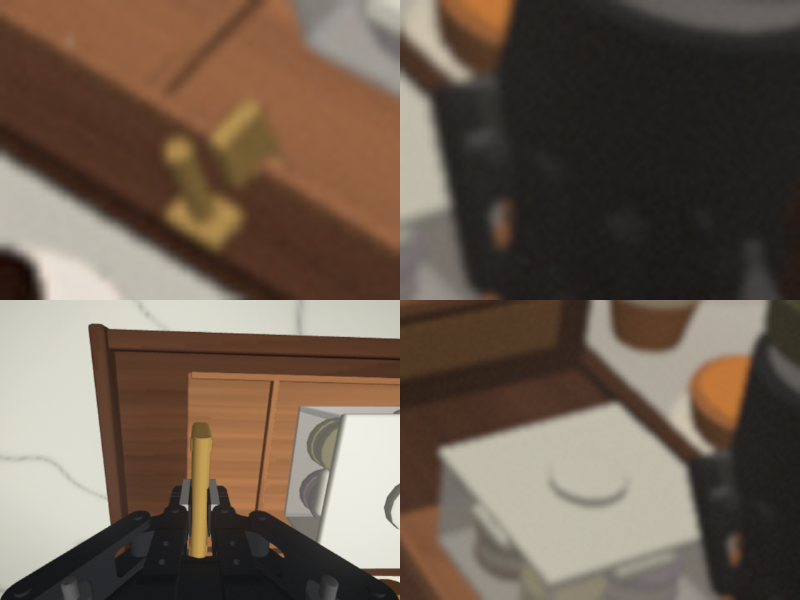

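Composite: the fin's top at its outer end is at crop (220,145), i.e. scene (143,237). The pin's top is at (177,150), i.e. (136.5,237.5), and its foot at (205,222), i.e. (140.8,248.3). The lid is still flat and the jaws hold the bar. The pointer is a little short of the mark, so I'll compute by how much.

```bash
python3 - <<'E'
from est import *
k=ks["scene"];y=np.radians(74.3);U=np.array([[np.cos(y),np.sin(y)],[-np.sin(y),np.cos(y)]])
C=lambda x,y:(110+x*.15,215+y*.15)
P=lambda n,uv,z:print(n,(U@onz(k,uv,z)[:2]*1000).round(1))
P('foot',C(205,222),.027);P('foot24',C(205,222),.024);P('top',C(177,150),.064)
P('fin',C(220,145),.05);P('fin net',(140.8,234.7),.05);P('fin z62',C(220,145),.062)
P('fin bottom +x corner z.026',C(240,186),.026);P('fin top inner',C(258,105),.05)
# start picture: pointer/post from first images, same camera
P('start fin net',(181.5,260.4),.05);P('start post net',(139.7,247.9),.024)
E
```

```text
foot [  49.7 -643.2]
foot24 [  48.  -642.2]
top [  48.1 -642. ]
fin [  49.1 -628.6]
fin net [  42.3 -627.3]
fin z62 [  56.3 -633.1]
fin bottom +x corner z.026 [  49.6 -627.5]
fin top inner [  49.3 -611.7]
start fin net [ 146.9 -629.7]
start post net [  45.6 -642.6]
```

The answer hinges on whether the fin's top is at z = 0.050 or 0.062. I'll resolve that by fitting a fin box to the brass pixels in the stored start pictures (no new viewing).

```bash
python3 - <<'E'
from est import *
from scipy.optimize import least_squares
y=np.radians(74.3);A=np.array([[np.cos(y),-np.sin(y)],[np.sin(y),np.cos(y)]])
def blob(f,x,yy,w,h,near):
    I=cv2.resize(cv2.imread(f)[yy:yy+h,x:x+w],None,fx=8,fy=8,interpolation=cv2.INTER_CUBIC).astype(int)
    b,g,r=I[...,0],I[...,1],I[...,2]
    m=((g-b>38)&(r-g<45)&(r>85)).astype(np.uint8)
    n,l,s,c=cv2.connectedComponentsWithStats(m)
    o=[(round(x+q[0]/8-.5,1),round(yy+q[1]/8-.5,1),round(x+(q[0]+q[2])/8-.5,1),round(yy+(q[1]+q[3])/8-.5,1),q[4]//64) for q in s[1:] if q[4]>500]
    return o
T=sorted(__import__('glob').glob('pics/scene_14*.png'))[-1]
print(T)
for n,f,r in(("scene0","pics/scene0.png",(170,245,28,25)),("side0","pics/side0.png",(365,212,28,25)),("scene pin0","pics/scene0.png",(128,230,24,24)),("side pin0","pics/side0.png",(410,245,24,30)),("sceneNow",T,(128,222,30,32))):
    print(n,blob(f,*r,None))
def box(p,z1):
    x,yy,L=p[:3]; return [np.r_[A@np.array([x+i,yy+j]),z] for i in(-.003,.003) for j in(0,L) for z in(z1,z1-.024)]
def bb(k,p,z1):
    q=np.array([proj(k,v) for v in box(p,z1)]); return np.r_[q.min(0),q.max(0)]
a=blob("pics/scene0.png",170,245,28,25,0);b=blob("pics/side0.png",365,212,28,25,0)
big=lambda l:np.array(max(l,key=lambda t:t[4])[:4])
r=lambda p:np.r_[bb(ks["scene"],p,p[3])-big(a),bb(ks["side"],p,p[3])-big(b)]
s=least_squares(r,[.147,-.63,.015,.055],loss='soft_l1');print('fit',s.x.round(4),s.fun.round(1))
for z in(.05,.062):
    s=least_squares(lambda p:r(np.r_[p,z]),[.147,-.63,.015],loss='soft_l1');print(z,s.x.round(4),s.cost.round(1),s.fun.round(1))
E
```

```text
pics/scene_14.45.png
scene0 [(np.float64(180.8), np.float64(252.1), np.float64(190.0), np.float64(264.6), np.int32(64))]
side0 []
scene pin0 [(np.float64(134.2), np.float64(235.2), np.float64(139.0), np.float64(242.9), np.int32(17)), (np.float64(134.5), np.float64(244.0), np.float64(145.9), np.float64(251.5), np.int32(53))]
side pin0 [(np.float64(415.8), np.float64(262.6), np.float64(426.5), np.float64(270.0), np.int32(35))]
sceneNow [(np.float64(141.0), np.float64(229.0), np.float64(150.2), np.float64(240.9), np.int32(59)), (np.float64(134.2), np.float64(235.2), np.float64(139.0), np.float64(242.4), np.int32(15)), (np.float64(134.5), np.float64(244.0), np.float64(145.8), np.float64(251.5), np.int32(51))]Traceback (most recent call last):
  File "<stdin>", line 22, in <module>
    return func(*args, **kwargs)
    vector_fun = VectorFunction(
        fun_wrapped,
    ...<6 lines>...
        workers=workers
    )
    self._update_fun()
    ~~~~~~~~~~~~~~~~^^
    self.f = self.fun_wrapped(xp_copy(self.x))
             ~~~~~~~~~~~~~~~~^^^^^^^^^^^^^^^^^
    return np.atleast_1d(self.fun(x))
                         ~~~~~~~~^^^
    return self.f(x, *self.args, **self.kwargs)
           ~~~~~~^^^^^^^^^^^^^^^^^^^^^^^^^^^^^^
  File "<stdin>", line 21, in <lambda>
  File "<stdin>", line 20, in <lambda>
ValueError: max() iterable argument is empty
```

```bash
python3 - <<'E'
from est import *
y=np.radians(74.3);A=np.array([[np.cos(y),-np.sin(y)],[np.sin(y),np.cos(y)]])
def bb(k,p):
    q=np.array([proj(k,np.r_[A@np.array([p[0]+i,p[1]+j]),z]) for i in(-.003,.003) for j in(0,p[2]) for z in(p[3],p[3]-.024)]); return np.r_[q.min(0),q.max(0)]
a=np.array([180.8,252.1,190,264.6])
# side fin by colour (G-B contrast) in side0, looser
I=cv2.resize(cv2.imread('pics/side0.png')[215:247,362:397],None,fx=8,fy=8,interpolation=cv2.INTER_CUBIC).astype(int)
for th in(26,32):
    m=((I[...,1]-I[...,0]>th)&(I[...,2]-I[...,1]<40)&(I[...,2]<190)).astype(np.uint8)
    n,l,s,c=cv2.connectedComponentsWithStats(m)
    print(th,[(362+q[0]/8-.5,215+q[1]/8-.5,362+(q[0]+q[2])/8-.5,215+(q[1]+q[3])/8-.5,int(q[4])//64) for q in s[1:] if q[4]>500])
b=np.array([373.,223.4,384,238.3])
r=lambda p:np.r_[bb(ks["scene"],p)-a,bb(ks["side"],p)-b]
s=least_squares(r,[.147,-.63,.015,.055],loss='soft_l1');print('fit',s.x.round(4),s.fun.round(1))
for z in(.05,.062):
    s=least_squares(lambda p:r(np.r_[p,z]),[.147,-.63,.015],loss='soft_l1');print(z,s.x.round(4),round(s.cost,1),s.fun.round(1))
# scene only now, both heights
n=np.array([141.0,229.0,150.2,240.9])
for z in(.05,.062):
    s=least_squares(lambda p:bb(ks["scene"],np.r_[p,z])-n,[.049,-.63,.015]);print('now',z,s.x.round(4),s.fun.round(1))
# pin: both views, top z .064 scene, foot plate
for z,uv in((.064,(136.5,237.4)),(.027,(140.2,247.7))): print('pin',(A.T@onz(ks["scene"],uv,z)[:2]).round(4))
print('pin foot side',(A.T@onz(ks["side"],(421.1,266.3),.026)[:2]).round(4))
E
```

```text
26 [(np.float64(370.875), np.float64(222.375), np.float64(383.5), np.float64(241.0), 97)]
32 [(np.float64(375.125), np.float64(223.0), np.float64(382.75), np.float64(226.75), 18)]
fit [ 0.1449 -0.6252  0.0153  0.0504] [ 0.1 -0.5 -0.   0.5  0.2  0.6 -0.2 -0.6]
0.05 [ 0.1449 -0.6253  0.0153] 0.6 [ 0.1 -0.4 -0.   0.6  0.2  0.8 -0.2 -0.4]
0.062 [ 0.1487 -0.6271  0.0154] 12.7 [ 0.1 -2.   0.2 -0.9  0.8 -5.8  0.4 -6.8]
now 0.05 [ 0.0436 -0.6243  0.0125] [ 0.2 -0.2 -0.2  0.2]
now 0.062 [ 0.0508 -0.6286  0.0121] [ 0.2 -0.2 -0.2  0.2]
pin [ 0.0479 -0.6418]
pin [ 0.0479 -0.6427]
pin foot side [ 0.0451 -0.6388]
```

Fin top at z = 0.050 is confirmed (the fit gives 0.0504; 0.062 misses by 6 px). The bounding box loses the fin's shaded face, so I'll read the pixel values directly for fin and pin.

```bash
python3 - <<'E'
from est import *
I=cv2.imread('pics/scene_14.45.png').astype(int)
for nm,ch in(("G-B",I[...,1]-I[...,0]),("G",I[...,1])):
    print(nm,'cols 132..155');
    for r in range(226,254): print(r,' '.join('%3d'%v for v in ch[r,132:156]))
E
```

```text
G-B cols 132..155
226  29  30  31  31  27  25  28  30  33  33  33  32  34  33  32  33  33  33  32  33  32  33  32  31
227  29  31  31  27  25  28  31  32  33  33  32  33  32  33  33  33  33  32  32  33  33  33  31  33
228  32  31  29  26  27  30  32  32  32  32  32  32  33  33  32  33  33  33  34  32  32  32  32  33
229  31  31  30  30  31  31  31  31  32  31  33  32  32  33  37  39  37  33  33  32  32  32  33  33
230  26  28  30  32  32  30  32  31  31  31  31  32  32  37  46  51  44  35  32  34  33  33  32  33
231  20  22  27  30  32  31  31  31  30  31  30  31  36  47  56  58  52  36  32  33  33  34  33  33
232  17  20  21  23  28  30  29  30  30  30  31  35  48  58  60  56  46  38  33  32  33  32  34  33
233  16  17  18  17  21  24  28  31  32  32  35  46  57  60  54  48  41  37  34  32  32  33  31  32
234  16  17  18  18  20  21  23  27  29  34  46  57  60  55  46  41  40  39  36  32  32  32  31  33
235  17  15  17  27  32  32  25  21  23  37  55  61  56  47  41  39  38  39  39  34  32  31  32  33
236  16  15  25  42  50  49  37  22  20  34  50  55  47  41  38  40  40  39  38  3
[... 3833 characters left out ...]

247  31  40  63 106 128 132 112  93  93 106 124 137 137 118  82  53  48  48  49  49  51  50  51  53
248  28  31  43  74 103 120 125 112 114 123 134 135 126 107  71  50  46  50  48  48  49  51  50  49
249  36  35  32  40  63  89 112 120 129 134 137 129 109  86  59  47  48  48  47  47  47  49  48  50
250  50  39  34  31  34  48  70  93 116 127 129 112  82  62  50  49  47  48  48  47  47  48  50  48
251  97  64  46  38  29  31  36  53  76  99 108  85  60  51  50  49  50  48  48  45  43  47  48  50
252 154 122  84  52  39  35  32  30  42  61  72  60  51  51  50  50  51  52  50  49  47  48  47  47
253 182 171 141 101  69  46  36  32  32  33  41  40  46  51  52  50  51  50  49  50  50  48  48  47
```

Refined: fin end top at (142.6,236.3) and pin top at (136.1,237.3) put the pointer about 0.7–1.5 mm short. The independent start estimates average 101.5 mm, against 99.9 mm travelled. Pulling 1.2 mm more and holding.

```bash
python3 -m pendant '[[0,0,-0.12,0,0,0,0],[0,0,-0.12,0,0,0,0],[0,0,-0.12,0,0,0,0],[0,0,-0.12,0,0,0,0],[0,0,-0.12,0,0,0,0],[0,0,-0.12,0,0,0,0]]'
python3 - <<'E'
from est import *
y=np.radians(74.3);A=np.array([[np.cos(y),-np.sin(y)],[np.sin(y),np.cos(y)]])
I=grab_frame("scene").astype(int);cv2.imwrite('pics/fin.png',I.astype(np.uint8))
m=I[226:254,132:156,1]
for r in range(228,240): print(r,' '.join('%3d'%v for v in I[r,132:152,1]))
for n,uv,z in(('old fin',(142.6,236.3),.05),('pin top',(136.1,237.3),.064),('plate',(140.1,247.3),.027)): print(n,(A.T@onz(ks["scene"],uv,z)[:2]).round(4))
for t in("cupcake","tart","pralines","tub"):
    print(t,[(np.round(x['box']),round(x['score'],2)) for x in boxes_of("scene",t)[:1]])
st=get_state();print(st['tool_pos'],st['ft_force'],st['grip_width'],abs(st['joint_vel']).max())
E
```

```text
time: 15.7
tool_pos: [0.4985, -0.1974, 0.0152]
orientation: [0.704, -0.7, 0.086, -0.086]
ft_force: [1.6, 8.1, 1.4]
grip_width: 0.0098
228  98  98  81  72  84  94  98  98  98  98  98  99  98 100 103 102 101  99 100 100
229  97  97  88  84  94  97  97  97  97  98  97  98  99 104 112 110 103 102 100 100
230  78  88  92  96  96  98  96  95  97  97  98  98 101 114 129 123 109 102 100  99
231  59  69  83  91  97  96  96  96  95  96  97 100 111 126 135 128 114  99 100 100
232  53  57  63  73  87  92  94  95  94  95  99 108 126 135 131 117 100  92  98  99
233  49  52  54  61  66  75  87  95  97  99 107 123 134 136 118 100  91  92  99 100
234  52  51  52  56  59  61  69  84  92 107 123 137 138 124  99  90  91  93 100  99
235  51  52  58  71  81  81  68  64  78 108 131 139 127 104  90  90  91  91  95  97
236  51  50  67 102 116 114  90  63  69  99 119 122 105  92  89  91  90  88  88  92
237  48  51  78 121 133 130 106  69  58  69  83  91  93  92  91  90  91  89  88  91
238  48  48  72 113 125 121 100  70  53  55  64  79  88  91  90  91  88  90  93  99
239  48  47  59  84  97  96  90  73  56  52  61  74  87  91  91  87  81  88 100 108
old fin [ 0.0478 -0.6282]
pin top [ 0.0471 -0.6421]
plate [ 0.0471 -0.6421]
cupcake [(array([218., 338.,  39.,  41.]), 0.6)]
tart [(array([168., 313.,  57.,  53.]), 0.88)]
pralines [(array([107., 275.,  50.,  51.]), 0.77)]
tub [(array([189., 221.,  71.,  49.]), 0.89)]
[ 0.49845685 -0.19743711  0.01522208] [1.06569143 8.04952015 2.08209367] 0.009731300524476792 0.0017605257775429293
```

The pointer is now at unit x of about 47.0 mm against the pin's 47.1 mm. The hold is steady and the bystanders have not moved. Handing in.

```bash
python3 -c "
from plant import *
print(hand_in(),get_state()['time'])"
```

```text
the job is handed in; nothing more can be done
the job is handed in; nothing more can be done
```

I pressed the lid down and pulled the tray out to the pin. I handed in at about 16 s, with the gripper still holding the handle.

**Lid:** I pressed the white lid on its boss until it snapped down. It then took 25 N without moving further, and it looked level on every side I could see, both before and after the pull.

**Tray:** It is out about 101 mm. In the last scene picture the pointer is within about 1 mm of the pin. The network estimates of the pull needed were rougher, 96 to 106 mm, averaging 101.5 mm. The arm is still, holding about 8 N of spring force.

**Cupcake, tart and pralines:** In the last picture they show where they stood at the start.

**Checks that disagreed:**
- **Fingertips:** the shut fingertips sat about 38 mm short of the reported tool point. I went by touch and the pictures instead, and took a second grip on the handle 8 mm lower.
- **Handle grip:** the gripper reads about 9.8 mm on the 12 mm bar, but the hold stayed steady throughout.
- **Pointer sideways:** its measured sideways position was about 3 mm off the stated value. This barely affects the reading along the slide.

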